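Put the spray can away in the locker's door rack

TASK

Swing the steel locker's door wide open, about square to its front or farther, and leave it open; then stand the tall spray can upright in the empty pocket of the rack on the inside of the door. Something is standing in the way of the door: first set it aside on the bench, because the door must not bump the spray can, the tin or the cup. The tin and the cup stay standing on the bench, nothing may be knocked over, and the other things on the bench stay where they are.

Things in the scene. Friction and masses are not known exactly. Their poses are not given: they have to be found in the camera images.
- locker: Dark steel bench locker, fixed, 240 deep (x) x 260 wide (y) x 230 high; origin under its centre; its front faces its own -x. The hinged door, which belongs to it, covers the front; the front plane is at x = -120 and the door's outer face, when shut, at x = -135. Equipment stands at y above 0.48 m of the robot's frame on the left.
- locker_door (a joint): Opening angle of the locker door, rad: 0 shut, up to 1.9. The hinge is vertical, at the locker's left (+y) edge; the free edge swings out towards the robot (clockwise seen from above). The door is 250 wide from the hinge to the free edge, 15 thick, and spans 6 to 219 above the bench. It stays where it is left (light friction). It can start slightly ajar.
- hinge (a point): Point on the hinge axis (on the outer face of the door), 190 above the bench.
- handle (a point): Point on the handle, a vertical round bar of 12 diameter, 25 from the door's free edge, its axis 35 out from the outer face (29 clear behind it). The bar runs from 120 to 221 above the bench; the point is on its axis at 190, 31 below its top end. It turns with the door. It is held to the door by two stubs at 125 and 160.
- pocket (a point): Floor centre of the empty pocket in the rack on the door's inner face, 30 above the bench; moves with the door; x points away from the door, y along it to the hinge. 79 (x) by 88 (y) inside, walls 45 high; the door sheet, up to 219 above the bench, bounds it 41 from the point. The next pocket, on the hinge side, is full (fixed carton 100 high). Door shut: rack inside the locker.
- spray_can: Tall bare aluminium spray can, 170 high; body 52 diameter up to 122, then a shoulder, then a cap of 36 diameter from 136 to 170. Origin at the centre of its base, z up along it. About 0.35 kg. Stands upright.
- tin: Low round steel tin with a lid, 58 diameter (lid 62 from 57 up), 70 high; origin at the centre of its base. About 0.35 kg. Stands upright.
- cup: Steel cup, mouth up, 90 high, 48 diameter at the base widening to 60 at the rim, wall 3; origin at the centre of its base. About 0.18 kg.
- tube_offcut: Bystander: short upright tube end of dark steel, 42 diameter, 60 high; origin at the centre of its base.
- wrench: Bystander: wrench lying flat, about 180 long along its x, origin near its middle.
- disc_box: Bystander: carton 110 x 110 x 50 high; origin under its centre.
- hammer: Bystander: hammer lying flat, about 280 long along its x, head at its +x end, under 40 high.
- gusset_plates: Bystander: stack of dark steel plates 60 (x) x 80 (y) x 20 high; origin under its centre.

How it is judged:
On the way:
1. the locker door is wide open (beyond 1.4 rad) (value of joint locker_door above 1.4 rad), for 0.2 s.
At the end, for the whole second after the job is handed in: The door is open beyond 1.4 rad; the spray can stands upright (within 0.12 rad) on the floor of the empty rack pocket (base within 10 mm of the floor, and between the pocket's walls), released and at rest; the tin and the cup stand upright, directly on the bench (within 8 mm) (value of joint locker_door above 1.4 rad and x of spray_can in the frame of pocket between -0.02 and 0.02 m and y of spray_can in the frame of pocket between -0.025 and 0.025 m and z of spray_can in the frame of pocket between -0.01 and 0.01 m and angle between spray_can's own z axis and vertical below 0.12 rad and linear speed of spray_can below 0.03 m/s and angle between each of tin, cup's own z axis and vertical below 0.1 rad and height (world z) of tin between -0.008 and 0.008 m and height (world z) of cup between -0.008 and 0.008 m); the robot touches nothing.
It fails at once if the door or the locker bumps the tin or the cup, or, while the door is open less than 1.4 rad, the spray can (over 1.5 N) ((contact force between locker and spray_can above 1.5 N and value of joint locker_door below 1.4 rad) or contact force between locker and tin above 1.5 N or contact force between locker and cup above 1.5 N).
It fails at once if the spray can, tin or cup is knocked over (tilts over 0.7 rad) (angle between any of spray_can, tin, cup's own z axis and vertical above 0.7 rad).
It fails at once if another thing on the bench is shifted by more than 30 mm (distance of any of tube_offcut, wrench, disc_box, hammer, gusset_plates from where it was at the start of the episode above 0.03 m).
It fails at once if the tube offcut is knocked over (angle between tube_offcut's own z axis and vertical above 0.5 rad).
It also fails if it takes over 72 s, if anything falls off the work surface, if the arm or the gripper's body presses on something with over 40 N, if the wrist force passes 120 N, or if a joint passes its speed limit or range.

ROBOT

A 6-joint arm with a two-finger parallel gripper is mounted at the origin on the work surface. World frame = base frame: x ahead of the robot, y to its left, z up, the work surface at z = 0. Lengths are in m, angles in rad, forces in N, time in s.
With the tool pointing down it reaches from about 0.375 to 0.75 m from the base axis. Payload 9 kg.
Tool frame: the origin (TCP) lies on the centre line of the jaws, within the pads' length; the fingertips stand 22 mm ahead of it and the grasp point (between the pads) lies 3 mm ahead of it; z points along the fingers, y is the line along which they close (so a half turn about z gives the same grasp; the last joint's range is limited). The gripper opens to 85 mm and grips with 20 to 120 N. Pads are 22 mm wide; open, the fingers measure 114 mm over their backs; the gripper's body (76 mm by 85 mm) begins 54 mm behind the grasp point. The pads swing forward as they close: fully open they stand 13 mm farther back than shut.
Start: joints at [-1.467, 0.104, 0.097, 1.564, 0, 1.353], TCP at [0.19, -0.569, 0.253] pointing down, gripper open.
Joint ranges: [-2.99, 2.99], [-0.84, 1.86], [-1.1, 1.16], [-1.84, 2.11], [-1.51, 1.56], [-3.14, 3.14]. Speed limits (rad/s): [2.22, 2.22, 2.57, 3.14, 3.14, 3.14].

INTERFACE

Orientations are given as a unit quaternion [x, y, z, w].
In Python, from workcell import env gives the robot as it stands.
- The arm moves only by the tool send_rows, never from a script. Its argument "deltas" is text: rows parted by semicolons, each of 5 numbers parted by spaces: the shift along the tool's x, y, z in mm, then the turn about the tool's z in rad, then the opening, from 0 (shut) to 1 (fully open). A call has 1 to 8 rows; each row shifts and turns the commanded pose from where the row before left it, along the tool's axes as they then stand; what a row does not reach is not made up. A row lasts 1/10 s, in which the tool goes at most 50 mm and 8.59 degrees, less where a joint would pass 70% of its speed; a pose out of reach is approached as far as the arm can. A call is refused whole if a number of a shift passes 50 or a number of a turn 0.15, either way. A call with a gripper value outside its range is refused whole. The fingers move at their own pace and stop on an object; the grip force is fixed at half the most. Time passes only in rows, so rows that do not move let the fingers close. It gives the time, the measured TCP pose, the force, the opening and the grip force at its end, in the units of the state.
- env.sense(): the state, without advancing time (a new reading comes with each control period).
- env.grab_frame(name): name is "side" or "top"; returns a dict with "img" (480x640x3 uint8, red, green, blue), "fovy" (degrees; the focal length in pixels is half the picture's height over the tangent of half this angle, whatever the lens; pixels are square), "cx", "cy" (the principal point, pixels), "eye" and "rotation" of the camera in the world. Camera axes: x right, y up, looking along -z (the intrinsics and any distortion apply to the point x, -y, -z); pixel columns grow to the right and rows downward; lengths in m; the calibration is good to about 2 mm. A picture is of the moment at which its call begins. There is no depth.
- env.hand_in(): hands the job in; it is judged then, once.
The state is a dict: "time_s": time; "joints": joint angles; "joint_velocities": joint speeds; "joint_efforts": joint torques, N m; "tool_pos": TCP position; "tcp_rot": TCP orientation; "ft_force": force on the tool from outside, world axes, zero at the start; "ft_torque": the same for the moment, N m; "opening": finger opening in m; "grasp_force": force on a finger pad.
Only numpy, scipy, OpenCV 4.12 (cv2) and the standard library are available. Lean on these libraries where they do the work, as an engineer would, in place of code of your own. Each camera call takes 0.05 s, during which the arm holds its last target. There are 200 camera calls.

## Working session

There is one attempt and no reset: what is moved stays moved. The work goes in short steps, Python scripts to look and compute and a tool call to move; the robot and the scene stay as the last step left them, time stands still between calls to the robot, and variables do not carry over. Pictures are saved under pics/ and viewed, at most 10 in all, crops included, and the job is handed in when it is done.

Besides the shell and the picture viewer there is one more tool, called after "Call:" by a JSON object that holds its "fn" and its "kwargs", one argument or row to a line. send_rows: Moves the arm, as the interface text tells. Its arguments: {"type":"object","properties":{"deltas":{"type":"string"}},"required":["deltas"]}

```bash
mkdir -p pics; ls; python3 - <<'E'
from workcell import env
import cv2
for n in ("top","side"):
    f=env.grab_frame(n); cv2.imwrite(f"pics/{n}0.png",f["img"][:,:,::-1])
    print(n,{k:v for k,v in f.items() if k!="img"})
print(env.sense())
E
```

```text
pics
top {'fovy': 46.318797255845816, 'cx': 327.7762822360235, 'cy': 225.91167835261797, 'eye': array([ 0.47010222, -0.04587404,  1.34008959]), 'rotation': array([ 0.02260218, -0.01517752, -0.69916763,  0.71443922])}
side {'fovy': 51.168497696737504, 'cx': 318.9906766234931, 'cy': 244.06143780506605, 'eye': array([0.32944991, 0.60121227, 0.90544441]), 'rotation': array([-0.06438315,  0.33690009,  0.92292102, -0.17484258])}
{'time_s': 0.1, 'joints': array([-1.46672259e+00,  1.04650283e-01,  9.65274465e-02,  1.56390698e+00,
        7.97018323e-06,  1.35310380e+00]), 'joint_velocities': array([-0.00136122, -0.00141696,  0.00254353,  0.00085349, -0.00127975,
       -0.00021543]), 'joint_efforts': array([ 7.38584320e-03, -5.58203673e+01,  5.04723072e+01,  1.27477510e-02,
       -2.62805625e-04,  1.41500060e-06]), 'tool_pos': array([ 0.18973099, -0.56891381,  0.25258303]), 'tcp_rot': array([ 9.87086013e-01,  1.60189960e-01,  3.89968195e-05, -6.15525364e-04]), 'ft_force': array([-0.21789698, -0.09789367, -0.01886172]), 'ft_torque': array([ 4.17814732e-02, -8.97591516e-05,  4.82113182e-02]), 'grasp_force': 0.0, 'opening': 0.08540995305140621}
```

View pics/top0.png

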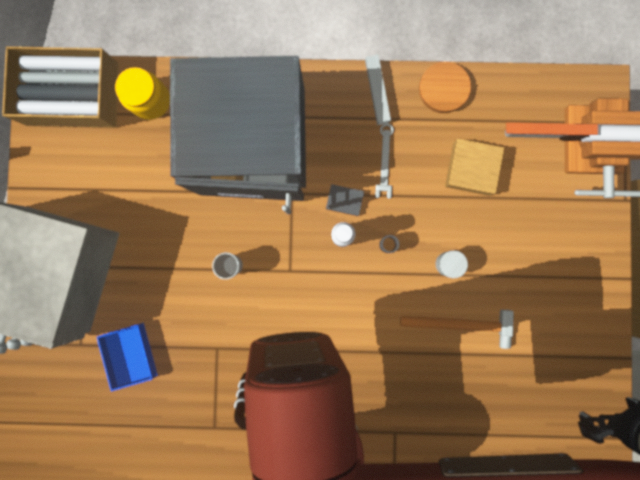

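View pics/side0.png

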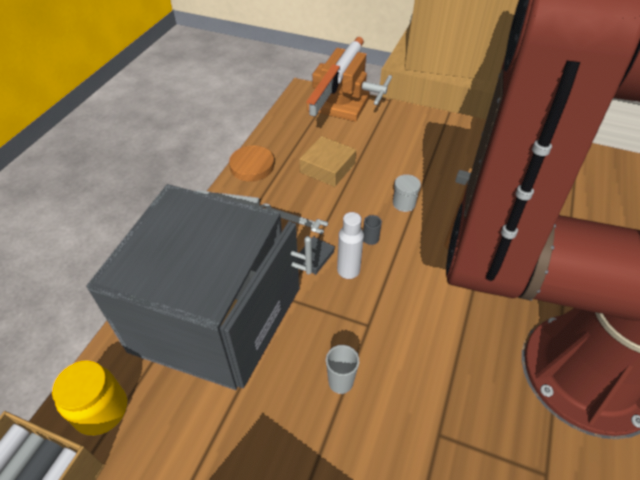

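The top view (+x up, +y left) shows the locker with its door slightly ajar and the handle near (287,203). The cup at (226,265) stands in the door's sweep. The spray can is at (342,233), the offcut at (390,243) and the tin at (453,263). I'll zoom in and measure these next.

```bash
cat > h.py <<'E'
import numpy as np, cv2
from scipy.spatial.transform import Rotation as R
from workcell import env
def ray(f,u,v):
    F=240/np.tan(np.radians(f["fovy"])/2)
    d=R.from_quat(f["rotation"]).apply([(u-f["cx"])/F,-(v-f["cy"])/F,-1.]); return np.array(f["eye"]),d
def onz(f,u,v,z):
    e,d=ray(f,u,v); return (e+d*(z-e[2])/d[2]).round(4)
def proj(f,p):
    F=240/np.tan(np.radians(f["fovy"])/2)
    c=R.from_quat(f["rotation"]).inv().apply(np.array(p)-f["eye"]); return np.array([f["cx"]+F*c[0]/-c[2],f["cy"]-F*c[1]/-c[2]])
def tri(f,a,g,b):
    e1,d1=ray(f,*a);e2,d2=ray(g,*b)
    s=np.linalg.lstsq(np.c_[d1,-d2],e2-e1,rcond=None)[0]
    p,q=e1+s[0]*d1,e2+s[1]*d2; return ((p+q)/2).round(4),np.linalg.norm(p-q).round(4)
E
python3 - <<'E'
from h import *
f=env.grab_frame("top");g=env.grab_frame("side")
a=cv2.resize(f["img"][165:285,165:485],None,fx=2.5,fy=2.5,interpolation=cv2.INTER_CUBIC)
b=cv2.resize(g["img"][180:300,225:385],None,fx=2.5,fy=2.5,interpolation=cv2.INTER_CUBIC)
c=cv2.resize(g["img"][280:400,225:385],None,fx=2.5,fy=2.5,interpolation=cv2.INTER_CUBIC)
cv2.imwrite("pics/z.png",np.vstack([a,np.hstack([b,c])])[:,:,::-1])
for n,u,v,z in [("cuprim",226,264,.09),("can",343,232,.17),("tin",454,262,.07),("tube",390,243,.06),("handle",287,197,.221),("hinge",175,188,.219),("freeedge",300,197,.219),("lockFL",172,178,.23),("lockFR",301,186,.23),("lockBR",299,57,.23),("lockBL",172,60,.23)]: print(n,onz(f,u,v,z))
E
```

```text
cuprim [0.447  0.1928 0.09  ]
can [ 0.5205 -0.0649  0.17  ]
tin [ 0.4625 -0.3181  0.07  ]
tube [ 0.5025 -0.1743  0.06  ]
handle [0.5861 0.0495 0.221 ]
hinge [0.5998 0.2758 0.219 ]
freeedge [0.5869 0.0236 0.219 ]
lockFL [0.6185 0.2794 0.23  ]
lockFR [0.6077 0.0215 0.23  ]
lockBR [0.8689 0.0319 0.23  ]
lockBL [0.858  0.2882 0.23  ]
```

View pics/z.png

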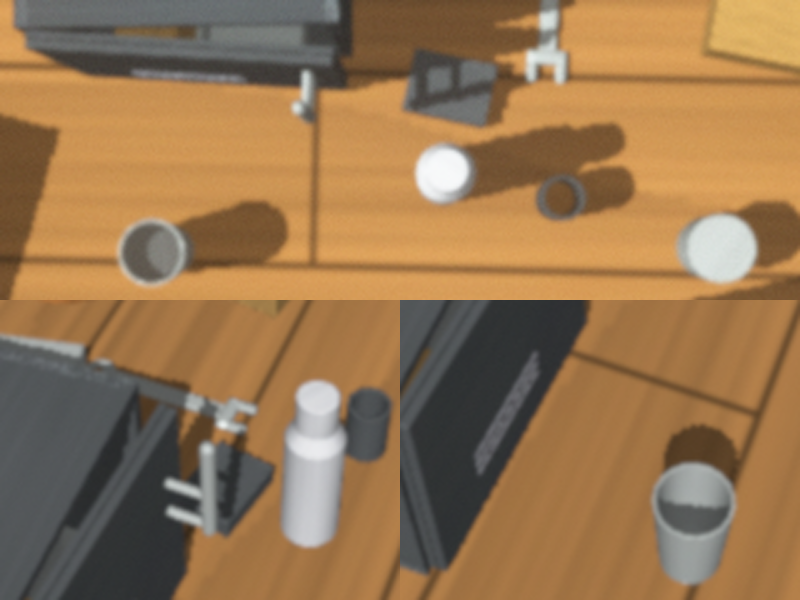

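The crop shows the door a few degrees ajar. The handle's top is at about (285,208) in the top view and (308,238) in the side view. The can's cap is at (344,232) top and (353,218) side, and the cup's rim is at (226,265).

```bash
cat >> h.py <<'E'
def psi(s):
    x=R.from_quat(s["tcp_rot"]).apply([1,0,0]); return np.arctan2(x[1],x[0])
def plan(wps,start=None):
    """wps: (x,y,z,psi,opening[,speed mm/row]); prints rows in tool axes, rounded, calls of 8"""
    s=env.sense(); p,a=(np.array(s["tool_pos"])*1000,psi(s)) if start is None else (np.array(start[:3])*1000,start[3])
    rows=[]
    for w in wps:
        t=np.array(w[:3])*1000; v=w[5] if len(w)>5 else 40
        da=w[3]-a; n=int(max(1,np.ceil(np.linalg.norm(t-p)/v),np.ceil(abs(da)/.14)))
        p0,a0=p.copy(),a
        for i in range(1,n+1):
            q=p0+(t-p0)*i/n-p; c,sn=np.cos(a),np.sin(a)
            r=np.round([c*q[0]+sn*q[1],sn*q[0]-c*q[1],-q[2]]); tr=-round(a0+da*i/n-a,2)
            tr=round(-(a0+da*i/n-a),2)
            rows.append("%d %d %d %g %g"%(*r,tr+0.,w[4]))
            p=p+[c*r[0]+sn*r[1],sn*r[0]-c*r[1],-r[2]]; a-=tr
    for i in range(0,len(rows),8): print("; ".join(rows[i:i+8]))
    print("end",(p/1000).round(4),round(a,3))
E
python3 - <<'E'
from h import *
f=env.grab_frame("top");g=env.grab_frame("side")
print("handle",tri(f,(284.6,208),g,(308,238.2)),"can",tri(f,(343.8,232.2),g,(352.6,218)))
print("cup",onz(f,226.2,265.4,.09),"cup side",onz(g,225+(694-400)/2.5,280+(500-300)/2.5,.09))
print(onz(f,284.6,208,.221),onz(g,308,238.2,.221))
h=np.pi/2
plan([(.42,-.25,.25,.9,1),(.445,.192,.20,h,1)])
E
```

```text
handle (array([0.5655, 0.0546, 0.2155]), np.float64(0.0024)) can (array([ 0.5203, -0.0667,  0.1664]), np.float64(0.0001))
cup [0.4439 0.1922 0.09  ] cup side [0.4439 0.1979 0.09  ]
[0.5639 0.0538 0.221 ] [0.5648 0.0591 0.221 ]
32 -23 0 -0.06 1; 33 -21 1 -0.06 1; 35 -19 0 -0.05 1; 35 -17 0 -0.06 1; 36 -15 1 -0.06 1; 38 -13 0 -0.06 1; 37 -11 0 -0.05 1; 39 -9 0 -0.06 1
39 -6 1 -0.06 1; 39 -4 0 -0.06 1; 30 -21 4 -0.06 1; 32 -20 4 -0.05 1; 32 -17 5 -0.06 1; 33 -16 4 -0.05 1; 34 -14 4 -0.06 1; 35 -12 4 -0.05 1
36 -11 4 -0.06 1; 36 -8 4 -0.06 1; 36 -6 5 -0.05 1; 37 -4 4 -0.06 1; 36 -2 4 -0.05 1; 37 0 4 -0.06 1
end [0.4452 0.1916 0.2001] 1.572
```

Call:
{"fn": "send_rows", "kwargs": {
  "deltas": "32 -23 0 -0.06 1; 33 -21 1 -0.06 1; 35 -19 0 -0.05 1; 35 -17 0 -0.06 1; 36 -15 1 -0.06 1; 38 -13 0 -0.06 1; 37 -11 0 -0.05 1; 39 -9 0 -0.06 1"
}}

```text
time_s: 1.1
tool_pos: [0.3745, -0.3122, 0.2514]
tcp_rot: [0.924, 0.382, 0.0, 0.0]
ft_force: [0.3, 0.1, 0.0]
opening: 0.0856
grasp_force: 0.0
```

Call:
{"fn": "send_rows", "kwargs": {
  "deltas": "39 -6 1 -0.06 1; 39 -4 0 -0.06 1; 30 -21 4 -0.06 1; 32 -20 4 -0.05 1; 32 -17 5 -0.06 1; 33 -16 4 -0.05 1; 34 -14 4 -0.06 1; 35 -12 4 -0.05 1"
}}

```text
time_s: 1.9
tool_pos: [0.4328, -0.028, 0.2252]
tcp_rot: [0.816, 0.579, 0.0, 0.0]
ft_force: [0.5, 0.9, 0.3]
opening: 0.0853
grasp_force: 0.0
```

Call:
{"fn": "send_rows", "kwargs": {
  "deltas": "36 -11 4 -0.06 1; 36 -8 4 -0.06 1; 36 -6 5 -0.05 1; 37 -4 4 -0.06 1; 36 -2 4 -0.05 1; 37 0 4 -0.06 1; 0 0 0 0 1; 0 0 0 0 1"
}}

```text
time_s: 2.7
tool_pos: [0.4448, 0.192, 0.2001]
tcp_rot: [0.706, 0.708, -0.0, -0.0]
ft_force: [-0.4, 0.4, -0.2]
opening: 0.0857
grasp_force: 0.0
```

```bash
python3 - <<'E'
from h import *
s=env.sense(); print(s["time_s"],s["tool_pos"],psi(s),s["joints"].round(2),s["opening"])
f=env.grab_frame("top");g=env.grab_frame("side")
cv2.imwrite("pics/a.png",np.hstack([f["img"][130:370,120:440],g["img"][200:440,200:520]])[:,:,::-1])
E
```

```text
2.7 [0.4448177  0.19201547 0.20009012] 1.573245125953579 [ 0.14 -0.26 -0.34  1.48 -0.    1.71] 0.08570011833688373
```

View pics/a.png

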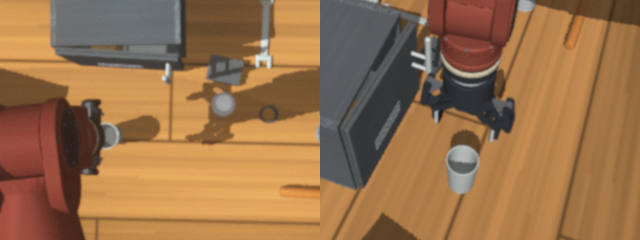

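The gripper is directly above the cup, which shows at about (112,135) in the crop. Descending and gripping.

Call:
{"fn": "send_rows", "kwargs": {
  "deltas": "0 0 45 0 1; 0 0 45 0 1; 0 0 30 0 1; 0 0 18 0 1; 0 0 0 0 0; 0 0 0 0 0; 0 0 0 0 0; 0 0 0 0 0"
}}

```text
time_s: 3.6
tool_pos: [0.4461, 0.1914, 0.0635]
tcp_rot: [0.707, 0.707, 0.001, 0.001]
ft_force: [0.1, -0.9, 0.8]
opening: 0.0575
grasp_force: 63.7
```

Call:
{"fn": "send_rows", "kwargs": {
  "deltas": "0 0 0 0 0; 0 0 0 0 0; 0 0 -15 0 0; 0 0 -15 0 0; 0 0 0 0 0"
}}

```text
time_s: 4.1
tool_pos: [0.4467, 0.1918, 0.0952]
tcp_rot: [0.707, 0.708, 0.002, 0.001]
ft_force: [0.7, 0.4, -2.1]
opening: 0.0575
grasp_force: 64.4
```

Call:
{"fn": "send_rows", "kwargs": {
  "deltas": "-20 -4 0 0 0; -38 -7 0 0 0; -38 -7 0 0 0; -38 -7 0 0 0; -38 -7 0 0 0; -20 -4 0 0 0; 0 0 15 0 0; 0 0 10 0 0"
}}

```text
time_s: 4.9
tool_pos: [0.4093, -0.0011, 0.0668]
tcp_rot: [0.707, 0.707, 0.0, 0.0]
ft_force: [0.3, 0.4, -1.5]
opening: 0.0576
grasp_force: 64.4
```

Call:
{"fn": "send_rows", "kwargs": {
  "deltas": "0 0 5 0 0; 0 0 0 0 0; 0 0 0 0 1; 0 0 0 0 1; 0 0 0 0 1; 0 0 -20 0 1; 0 0 -40 0 1; 0 0 -45 0 1"
}}

```text
time_s: 5.7
tool_pos: [0.4084, -0.0, 0.1674]
tcp_rot: [0.707, 0.708, -0.001, -0.001]
ft_force: [1.0, -0.4, -0.1]
opening: 0.0856
grasp_force: 0.0
```

```bash
python3 - <<'E'
from h import *
f=env.grab_frame("top");g=env.grab_frame("side")
cv2.imwrite("pics/b.png",np.hstack([cv2.resize(f["img"][150:270,160:360],(400,240)),cv2.resize(g["img"][180:420,200:420],(366,400))[:240]])[:,:,::-1] if 0 else np.hstack([cv2.resize(f["img"][160:310,160:360],None,fx=2,fy=2),cv2.resize(g["img"][200:350,200:400],None,fx=2,fy=2)])[:,:,::-1])
s=env.sense();print(s["tool_pos"],psi(s),s["time_s"])
# handle at z .19; approach above with psi=pi-ish, via y
d=np.pi-.05
plan([(.50,.045,.30,2.4,1,30),(.564,.056,.29,d,1,30)])
E
```

```text
[ 0.41187671 -0.00115673  0.173022  ] 1.5721796388324558 5.8
8 15 -21 -0.14 1; 5 15 -21 -0.14 1; 4 17 -21 -0.13 1; 1 16 -22 -0.14 1; -1 17 -21 -0.14 1; -4 16 -21 -0.14 1; -8 10 2 -0.14 1; -9 9 2 -0.14 1
-11 8 2 -0.13 1; -11 6 2 -0.14 1; -12 5 2 -0.14 1
end [0.564  0.0564 0.29  ] 3.092
```

View pics/b.png

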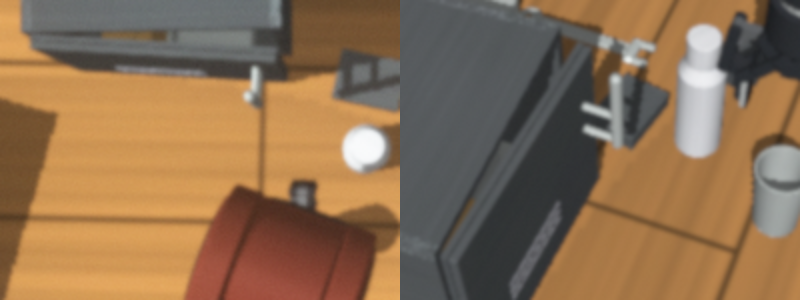

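The cup stands at about (.41,0). The handle's top is unchanged at (285,208).

Call:
{"fn": "send_rows", "kwargs": {
  "deltas": "8 15 -21 -0.14 1; 5 15 -21 -0.14 1; 4 17 -21 -0.13 1; 1 16 -22 -0.14 1; -1 17 -21 -0.14 1; -4 16 -21 -0.14 1; -8 10 2 -0.14 1; -9 9 2 -0.14 1"
}}

```text
time_s: 6.6
tool_pos: [0.524, 0.0504, 0.2906]
tcp_rot: [0.225, 0.974, 0.0, 0.0]
ft_force: [0.3, 0.7, -0.6]
opening: 0.0857
grasp_force: 0.0
```

Call:
{"fn": "send_rows", "kwargs": {
  "deltas": "-11 8 2 -0.13 1; -11 6 2 -0.14 1; -12 5 2 -0.14 1; 0 0 0 0 1; 0 0 0 0 1; 0 0 0 0 1"
}}

```text
time_s: 7.2
tool_pos: [0.561, 0.057, 0.2843]
tcp_rot: [0.026, 1.0, -0.0, -0.0]
ft_force: [-0.2, 0.3, 0.4]
opening: 0.0856
grasp_force: 0.0
```

```bash
python3 - <<'E'
from h import *
s=env.sense();print(s["time_s"],s["tool_pos"],psi(s),s["joints"].round(2))
f=env.grab_frame("top");g=env.grab_frame("side")
cv2.imwrite("pics/c.png",np.hstack([cv2.resize(f["img"][130:280,200:400],None,fx=2,fy=2),cv2.resize(g["img"][150:300,230:430],None,fx=2,fy=2)])[:,:,::-1])
E
```

```text
7.2 [0.56104679 0.0570137  0.28433514] 3.088784341186932 [-0.13  0.    0.05  1.62 -0.   -0.08]
```

View pics/c.png

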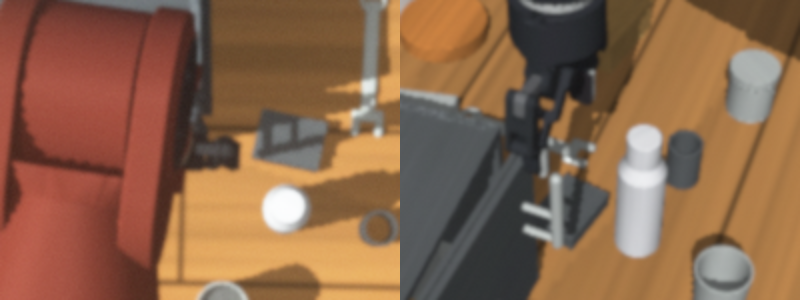

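The gripper is straight above the handle bar, and the can and cup are undisturbed. Descending and closing on the bar.

Call:
{"fn": "send_rows", "kwargs": {
  "deltas": "-3 0 30 0 1; 0 0 30 0 1; 0 0 21 0 1; 0 0 10 0 1; 0 0 0 0 0; 0 0 0 0 0; 0 0 0 0 0; 0 0 0 0 0"
}}

```text
time_s: 8.1
tool_pos: [0.5651, 0.0567, 0.1946]
tcp_rot: [0.025, 1.0, -0.0, 0.001]
ft_force: [0.8, 0.5, -0.0]
opening: 0.0281
grasp_force: 0.0
```

Call:
{"fn": "send_rows", "kwargs": {
  "deltas": "0 0 0 0 0; 0 0 0 0 0; 0 0 0 0 0; 0 0 0 0 0"
}}

```text
time_s: 8.5
tool_pos: [0.5649, 0.0569, 0.1941]
tcp_rot: [0.025, 1.0, -0.0, 0.001]
ft_force: [-0.6, 1.6, 6.0]
opening: 0.0102
grasp_force: 58.4
```

```bash
python3 - <<'E'
from h import *
s=env.sense();print(s["time_s"],s["tool_pos"],psi(s),s["opening"],s["grasp_force"],s["ft_force"])
x,y,z=s["tool_pos"];a=psi(s); H=np.array([.6037,.2751])
v=np.array([x,y])-H; print(np.linalg.norm(v),np.degrees(np.arctan2(v[1],v[0])))
w=[]
for k in range(1,9):
    t=-.19*k; c,sn=np.cos(t),np.sin(t); p=H+[c*v[0]-sn*v[1],sn*v[0]+c*v[1]]
    w.append((p[0],p[1],z,a+t,0,24))
plan(w)
E
```

```text
8.5 [0.56493995 0.05687438 0.19414906] 3.0918631761966067 0.010174743111921429 58.37583661079407 [-0.55315832  1.62956443  5.98471355]
0.22164106201794573 -100.07153248799654
21 5 0 0.09 0; 20 2 0 0.1 0; 21 5 0 0.1 0; 21 3 0 0.09 0; 20 4 0 0.1 0; 21 3 0 0.09 0; 21 4 0 0.1 0; 20 3 0 0.09 0
21 5 0 0.1 0; 21 2 0 0.09 0; 20 5 0 0.1 0; 21 2 0 0.09 0; 21 5 0 0.09 0; 20 2 0 0.1 0; 21 5 0 0.09 0; 21 3 0 0.1 0
end [0.384  0.3029 0.1941] 1.572
```

```bash
cat >> h.py <<'E'
def arc(H,total,n,v=24):
    s=env.sense(); x,y,z=s["tool_pos"];a=psi(s); H=np.array(H); r=np.array([x,y])-H
    print("r",np.linalg.norm(r),"psi",a,"F",s["ft_force"].round(1),"open",s["opening"])
    w=[]
    for k in range(1,n+1):
        t=-total*k/n; c,sn=np.cos(t),np.sin(t); p=H+[c*r[0]-sn*r[1],sn*r[0]+c*r[1]]
        w.append((p[0],p[1],z,a+t,0,v))
    plan(w)
E
python3 -c "
from h import *
arc((.6047,.2811),.24,4)"
```

```text
r 0.22772348989269633 psi 3.0918631761966067 F [-0.6  1.6  6. ] open 0.010174743111921429
13 2 0 0.06 0; 14 2 0 0.06 0; 14 2 0 0.06 0; 13 2 0 0.06 0
end [0.5127 0.0723 0.1941] 2.852
```

Call:
{"fn": "send_rows", "kwargs": {
  "deltas": "13 2 0 0.06 0; 14 2 0 0.06 0; 14 2 0 0.06 0; 13 2 0 0.06 0; 0 0 0 0 0"
}}

```text
time_s: 9.0
tool_pos: [0.512, 0.0741, 0.1941]
tcp_rot: [0.145, 0.989, 0.002, 0.001]
ft_force: [4.2, 8.1, 2.5]
opening: 0.0105
grasp_force: 59.4
```

```bash
python3 -c "
from h import *
print(env.sense()['tool_pos'])
arc((.6047,.2811),.48,8)"
```

```text
[0.51201714 0.07406281 0.19414888]
r 0.22683586285291957 psi 2.8512245881071836 F [4.2 8.1 2.5] open 0.010453922782760293
13 2 0 0.06 0; 14 2 0 0.06 0; 13 3 0 0.06 0; 14 2 0 0.06 0; 13 2 0 0.06 0; 14 2 0 0.06 0; 13 2 0 0.06 0; 13 2 0 0.06 0
end [0.427  0.1397 0.1941] 2.371
```

Call:
{"fn": "send_rows", "kwargs": {
  "deltas": "13 3 0 0.06 0; 14 2 0 0.06 0; 13 3 0 0.06 0; 14 2 0 0.06 0; 13 2 0 0.06 0; 14 2 0 0.06 0; 13 2 0 0.06 0; 13 2 0 0.06 0"
}}

```text
time_s: 9.8
tool_pos: [0.429, 0.1402, 0.1941]
tcp_rot: [0.376, 0.926, 0.002, 0.002]
ft_force: [13.5, 9.8, -1.5]
opening: 0.0107
grasp_force: 59.6
```

```bash
python3 -c "
from h import *
print(env.sense()['tool_pos'])
arc((.6047,.2811),.48,8)"
```

```text
[0.42899896 0.14017019 0.19411701]
r 0.225237800423424 psi 2.369902424475398 F [13.5  9.8 -1.5] open 0.010656378970466262
13 2 0 0.06 0; 14 2 0 0.06 0; 13 2 0 0.06 0; 13 2 0 0.06 0; 14 2 0 0.06 0; 13 2 0 0.06 0; 14 2 0 0.06 0; 13 2 0 0.06 0
end [0.3833 0.2371 0.1941] 1.89
```

Call:
{"fn": "send_rows", "kwargs": {
  "deltas": "13 4 0 0.06 0; 14 3 0 0.06 0; 13 3 0 0.06 0; 13 2 0 0.06 0; 14 2 0 0.06 0; 13 2 0 0.06 0; 14 2 0 0.06 0; 13 2 0 0.06 0"
}}

```text
time_s: 10.6
tool_pos: [0.3847, 0.239, 0.1941]
tcp_rot: [0.586, 0.81, 0.001, 0.001]
ft_force: [2.7, 0.9, 4.7]
opening: 0.0105
grasp_force: 60.1
```

```bash
python3 -c "
from h import *
print(env.sense()['tool_pos'])
arc((.6037,.2801),.42,7)"
```

```text
[0.38466786 0.23895627 0.19412237]
r 0.22286293150448677 psi 1.8894517522719876 F [2.7 0.9 4.7] open 0.010459863476346708
13 2 0 0.06 0; 13 2 0 0.06 0; 14 2 0 0.06 0; 13 3 0 0.06 0; 13 2 0 0.06 0; 13 2 0 0.06 0; 13 2 0 0.06 0
end [0.3867 0.3315 0.1941] 1.469
```

Call:
{"fn": "send_rows", "kwargs": {
  "deltas": "13 2 0 0.06 0; 13 2 0 0.06 0; 14 2 0 0.06 0; 13 3 0 0.06 0; 13 2 0 0.06 0; 13 2 0 0.06 0; 13 2 0 0.06 0; 0 0 0 0 0"
}}

```text
time_s: 11.4
tool_pos: [0.3868, 0.3323, 0.1941]
tcp_rot: [0.742, 0.671, 0.001, 0.0]
ft_force: [-0.6, 0.9, 5.8]
opening: 0.0107
grasp_force: 60.3
```

Call:
{"fn": "send_rows", "kwargs": {
  "deltas": "0 0 0 0 0.6; 0 0 0 0 0.6; 0 0 0 0 0.6; 0 0 -20 0 0.6; 0 0 -40 0 1; 0 0 -40 0 1; 0 0 -40 0 1; 0 0 0 0 1"
}}

```text
time_s: 12.2
tool_pos: [0.3876, 0.3312, 0.3389]
tcp_rot: [0.741, 0.671, 0.004, 0.001]
ft_force: [-0.5, 0.7, -0.2]
opening: 0.0855
grasp_force: 0.0
```

```bash
python3 -c "
from h import *
h=np.pi/2
plan([(.5,-.066,.33,h,1,40)])"
```

```text
-35 14 1 -0.01 1; -35 13 1 -0.01 1; -35 13 0 -0.01 1; -35 13 1 -0.01 1; -36 12 1 -0.01 1; -35 12 1 0 1; -36 12 1 -0.01 1; -36 12 0 -0.01 1
-36 11 1 -0.01 1; -35 11 1 -0.01 1; -36 11 1 -0.01 1
end [ 0.5004 -0.0655  0.3299] 1.571
```

Call:
{"fn": "send_rows", "kwargs": {
  "deltas": "-35 14 1 -0.01 1; -35 13 1 -0.01 1; -35 13 0 -0.01 1; -35 13 1 -0.01 1; -36 12 1 -0.01 1; -35 12 1 0 1; -36 12 1 -0.01 1; -36 12 0 -0.01 1"
}}

```text
time_s: 13.0
tool_pos: [0.4682, 0.0401, 0.3266]
tcp_rot: [0.717, 0.697, -0.0, -0.0]
ft_force: [1.0, 0.8, -0.8]
opening: 0.0853
grasp_force: 0.0
```

Call:
{"fn": "send_rows", "kwargs": {
  "deltas": "-36 11 1 -0.01 1; -35 11 1 -0.01 1; -36 11 1 -0.01 1; 0 20 30 0 1; 0 0 30 0 1; 0 0 0 0 1; 0 0 0 0 1"
}}

```text
time_s: 13.7
tool_pos: [0.5187, -0.0657, 0.2644]
tcp_rot: [0.707, 0.707, -0.0, -0.001]
ft_force: [-0.1, -0.3, 0.6]
opening: 0.085
grasp_force: 0.0
```

```bash
python3 - <<'E'
from h import *
s=env.sense();print(s["time_s"],s["tool_pos"],psi(s),s["joints"].round(2))
f=env.grab_frame("top");g=env.grab_frame("side")
cv2.imwrite("pics/d.png",np.vstack([cv2.resize(f["img"][130:310,130:390],None,fx=2.5,fy=2.5)[:,:640],cv2.resize(g["img"][200:440,200:520],(200,150)).repeat(1,0) if 0 else np.zeros((1,640,3),np.uint8)])[:,:,::-1])
cv2.imwrite("pics/e.png",cv2.resize(g["img"][150:450,150:550],None,fx=2,fy=2)[:,:,::-1])
E
```

```text
13.7 [ 0.51869464 -0.06566135  0.26437898] 1.5717901252545068 [-0.38 -0.13 -0.11  1.59 -0.    1.19]
```

View pics/d.png

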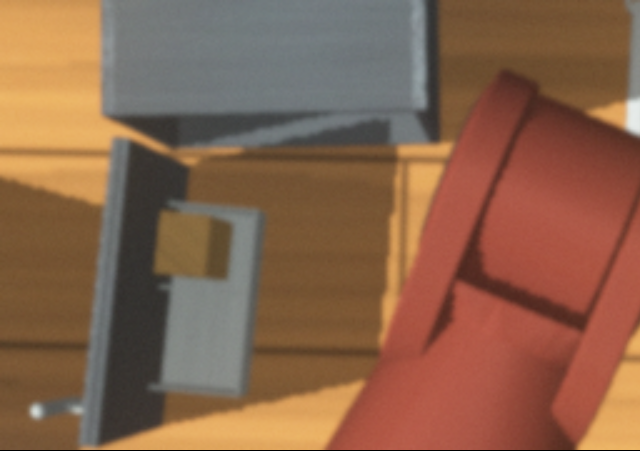

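View pics/e.png

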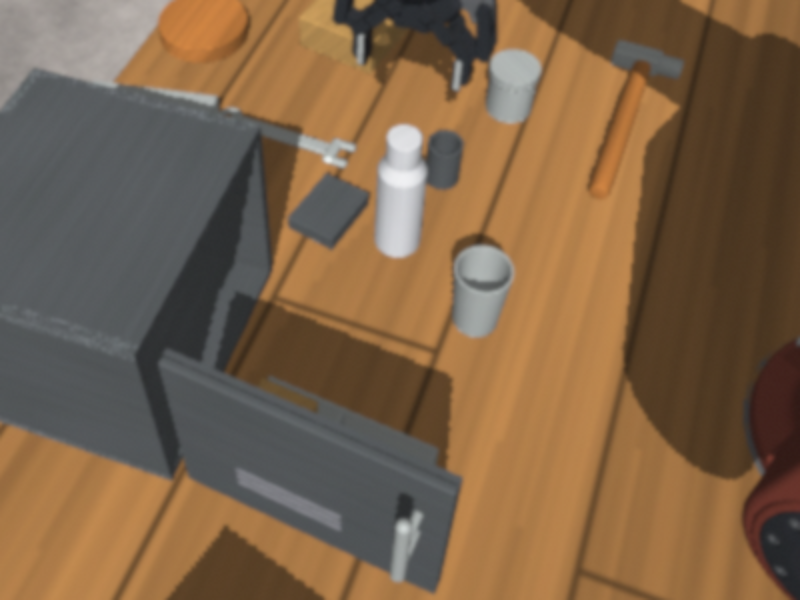

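The door is open past square. In the top crop its top edge runs from (113,140) to (80,445). The empty pocket's rim runs from the divider at (162,288) to the end wall (150,387)–(243,394), with its outer wall at about (243–262). The can, cup and tin are all standing.

```bash
python3 - <<'E'
from h import *
f=env.grab_frame("top"); q=lambda u,v,z: onz(f,130+u/2.5,130+v/2.5,z)[:2]
h,e=q(113,140,.219),q(80,445,.219); print("door outer",h,e,np.linalg.norm(h-e))
ih,ie=q(129,140,.219),q(97,445,.219); print("door inner",ih,ie)
d=(h-e)/np.linalg.norm(h-e); n=np.array([d[1],-d[0]]); n=n if n[1]<0 else -n
print("d",d,np.degrees(np.arctan2(d[1],d[0])),"n",n)
o1,o2=q(262,210,.075),q(245,395,.075); print("tray outer",o1,o2,"dist from inner",(o1-ie)@n,(o2-ie)@n)
for nm,p in (("div",q(162,288,.075)),("endL",q(150,387,.075)),("endR",q(243,394,.075))): print(nm,p,"along from free",(p-e)@d,"off inner",(p-ie)@n)
E
```

```text
door outer [0.6039 0.2756] [0.3592 0.293 ] 0.2453178550370926
door inner [0.6041 0.2627] [0.3595 0.2795]
d [ 0.99748141 -0.07092839] -4.067312483006863 n [-0.07092839 -0.99748141]
tray outer [0.5601 0.1793] [0.393  0.1894] dist from inner 0.08571940267788683 0.08749697406556287
div [0.4876 0.2676] along from free 0.1298781941297443 off inner 0.0027841022819017364
endL [0.3983 0.2753] along from free 0.040256955607681943 off inner 0.0014374004694713035
endR [0.3939 0.1913] along from free 0.04182602199276749 off inner 0.08553792383692242
```

Call:
{"fn": "send_rows", "kwargs": {
  "deltas": "1 2 30 0 1; 0 0 30 0 1; 0 0 25 0 1; 0 0 18 0 1; 0 0 0 0 0; 0 0 0 0 0; 0 0 0 0 0; 0 0 0 0 0"
}}

```text
time_s: 14.65
tool_pos: [0.5222, -0.0652, 0.1636]
tcp_rot: [0.707, 0.707, 0.0, 0.001]
ft_force: [-1.5, -0.4, 3.8]
opening: 0.0346
grasp_force: 59.3
```

Call:
{"fn": "send_rows", "kwargs": {
  "deltas": "0 0 0 0 0; 0 0 0 0 0; 0 0 0 0 0; 0 0 -10 0 0; 0 0 -20 0 0; 0 0 0 0 0"
}}

```text
time_s: 15.25
tool_pos: [0.5227, -0.0653, 0.1946]
tcp_rot: [0.707, 0.707, 0.001, 0.002]
ft_force: [0.4, -0.0, -3.3]
opening: 0.0344
grasp_force: 60.4
```

```bash
python3 -c "
from h import *
a=np.pi/2-.07
s=env.sense();x,y,z=s['tool_pos'];b=psi(s)
plan([(x,y,.305,b,0,35),(.4405,.19,.305,a,0,35),(.4405,.230,.305,a,0,20)])"
```

```text
0 0 -28 0 0; 0 0 -27 0 0; 0 0 -28 0 0; 0 0 -27 0 0; 32 -10 0 0.01 0; 32 -11 0 0.01 0; 31 -11 0 0.01 0; 32 -11 0 0.01 0
32 -11 0 0 0; 31 -12 0 0.01 0; 31 -12 0 0.01 0; 32 -12 0 0.01 0; 20 -1 0 0 0; 20 -2 0 0 0
end [0.4401 0.2304 0.3046] 1.502
```

Call:
{"fn": "send_rows", "kwargs": {
  "deltas": "0 0 -28 0 0; 0 0 -27 0 0; 0 0 -28 0 0; 0 0 -27 0 0; 32 -10 0 0.01 0; 32 -11 0 0.01 0; 31 -11 0 0.01 0; 32 -11 0 0.01 0"
}}

```text
time_s: 16.05
tool_pos: [0.4796, 0.0638, 0.301]
tcp_rot: [0.721, 0.693, -0.0, 0.0]
ft_force: [-0.1, 0.2, -2.7]
opening: 0.0346
grasp_force: 61.0
```

Call:
{"fn": "send_rows", "kwargs": {
  "deltas": "32 -11 0 0 0; 31 -12 0 0.01 0; 31 -12 0 0.01 0; 32 -12 0 0.01 0; 20 -1 0 0 0; 20 -2 0 0 0; 0 0 0 0 0; 0 0 0 0 0"
}}

```text
time_s: 16.85
tool_pos: [0.4386, 0.2311, 0.3009]
tcp_rot: [0.731, 0.683, -0.0, -0.0]
ft_force: [-0.6, -0.9, -2.9]
opening: 0.0345
grasp_force: 61.0
```

```bash
python3 - <<'E'
from h import *
s=env.sense();print(s["time_s"],s["tool_pos"],psi(s),s["opening"],s["ft_force"])
f=env.grab_frame("top");g=env.grab_frame("side")
cv2.imwrite("pics/f.png",np.hstack([cv2.resize(f["img"][150:350,130:330],None,fx=2,fy=2),cv2.resize(g["img"][200:400,200:400],None,fx=2,fy=2)])[:,:,::-1])
E
```

```text
16.85 [0.43862403 0.23105942 0.30088868] 1.5028174408561403 0.0344684144353336 [-0.61341609 -0.85375891 -2.8786925 ]
```

View pics/f.png

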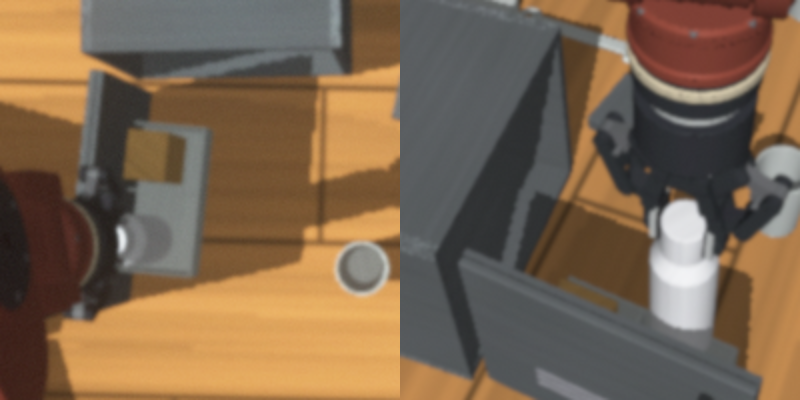

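The can hangs vertically over the empty pocket, and its reflection falls between the pocket walls. Lowering it.

Call:
{"fn": "send_rows", "kwargs": {
  "deltas": "0 2 20 0 0; 0 0 25 0 0; 0 0 25 0 0; 0 0 15 0 0; 0 0 10 0 0; 0 0 5 0 0; 0 0 0 0 0"
}}

```text
time_s: 17.65
tool_pos: [0.4408, 0.2306, 0.2013]
tcp_rot: [0.731, 0.682, -0.0, 0.0]
ft_force: [0.5, 0.1, -3.2]
opening: 0.0347
grasp_force: 61.0
```

Call:
{"fn": "send_rows", "kwargs": {
  "deltas": "0 0 2 0 0; 0 0 2 0 0; 0 0 1 0 0; 0 0 0 0 0"
}}

```text
time_s: 18.05
tool_pos: [0.4408, 0.2308, 0.1964]
tcp_rot: [0.731, 0.682, 0.0, 0.0]
ft_force: [0.1, -0.2, -2.5]
opening: 0.0346
grasp_force: 61.0
```

Call:
{"fn": "send_rows", "kwargs": {
  "deltas": "0 0 1 0 0; 0 0 1 0 0; 0 0 0 0 0"
}}

```text
time_s: 18.35
tool_pos: [0.4407, 0.2308, 0.1941]
tcp_rot: [0.731, 0.682, -0.0, -0.0]
ft_force: [-0.7, -0.1, -2.6]
opening: 0.0343
grasp_force: 61.0
```

Call:
{"fn": "send_rows", "kwargs": {
  "deltas": "0 0 1 0 0; 0 0 0 0 0"
}}

```text
time_s: 18.55
tool_pos: [0.4409, 0.2308, 0.1936]
tcp_rot: [0.731, 0.682, 0.0, 0.0]
ft_force: [-0.4, -0.3, -0.7]
opening: 0.0348
grasp_force: 61.4
```

The wrist force has dropped, so the can's base is on the pocket floor. Releasing and retreating.

Call:
{"fn": "send_rows", "kwargs": {
  "deltas": "0 0 0 0 0.3; 0 0 0 0 0.6; 0 0 0 0 0.7; 0 0 0 0 0.7; 0 0 -10 0 0.7; 0 0 -25 0 0.7; 0 0 -40 0 0.7; 0 0 -40 0 0.7"
}}

```text
time_s: 19.35
tool_pos: [0.4403, 0.2307, 0.31]
tcp_rot: [0.731, 0.682, -0.0, -0.0]
ft_force: [0.7, 0.5, 0.1]
opening: 0.0599
grasp_force: 0.0
```

Call:
{"fn": "send_rows", "kwargs": {
  "deltas": "-30 0 -20 0 0.7; -40 0 0 0 0.7; -40 0 0 0 0.7; -40 0 0 0 0.7; -40 0 0 0 0.7; -40 0 0 0 0.7; 0 0 0 0 0.7; 0 0 0 0 0.7"
}}

```text
time_s: 20.15
tool_pos: [0.4249, 0.0006, 0.329]
tcp_rot: [0.732, 0.681, 0.0, 0.0]
ft_force: [0.1, 0.2, -0.7]
opening: 0.0595
grasp_force: 0.0
```

```bash
python3 - <<'E'
from h import *
s=env.sense();print(s["time_s"],s["tool_pos"],s["opening"],s["ft_force"])
f=env.grab_frame("top");g=env.grab_frame("side")
print("expected cap px",proj(f,(.4405,.2305,.2)),proj(g,(.4405,.2305,.2)))
cv2.imwrite("pics/g.png",np.hstack([cv2.resize(f["img"][130:330,120:320],None,fx=2,fy=2),cv2.resize(g["img"][200:400,200:400],None,fx=2,fy=2)])[:,:,::-1])
E
```

```text
20.15 [0.42490758 0.0006022  0.32899395] 0.05949606653788849 [ 0.12057262  0.20454084 -0.7246651 ]
expected cap px [197.02916093 267.59224143] [340.0556219  345.63419423]
```

View pics/g.png

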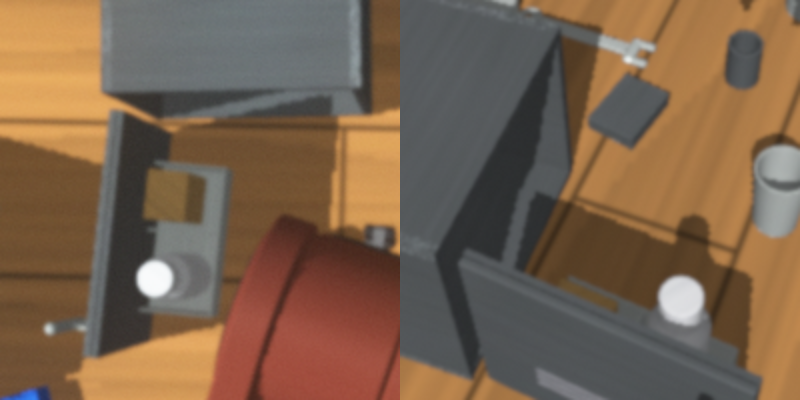

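The can stands upright in the empty pocket: its cap is at (197.5,269) against an expected (197,268). The cup is standing, the door is wide open, and the gripper is clear of everything.

```bash
python3 -c "
from workcell import env
print(env.hand_in())"
```

```text
the job is handed in; nothing more can be done
None
```

I moved the cup aside, opened the locker door to about 1.68 rad, and stood the spray can upright in the empty pocket. I handed the job in at about 20 s; no verdict came back.

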